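# Load a label roll on the bench stand and drive its axle through

### The arm

A 6-joint arm with a two-finger parallel gripper is mounted at the origin on a cart in front of the work surface, level with it; the furniture and walls round the work are solid. World frame = base frame: x ahead of the robot, y to its left, z up, the work surface at z = 0. Lengths are in m, angles in degrees, forces in N, time in s.
With the tool pointing down it reaches from about 0.325 to 0.85 m from the base axis. Payload 15.5 kg.
Tool frame: the origin (TCP) lies at the very end of the fingers, on their centre line; the grasp point (between the pads) lies arm.grip_depth behind it (arm.grip_depth is the distance from the TCP to the grasp point, in m); z points along the fingers, y is the line along which they close (so a half turn about z gives the same grasp; the last joint's range is limited). The gripper opens to 91 mm and grips with 3 to 60 N. Pads are 32 mm wide; open, the fingers measure 118 mm over their backs; the gripper's body (76 mm by 178 mm) begins 60 mm behind the grasp point.
Start: joints at [67.065, 28.281, 77.091, -0, 74.628, -5.472], TCP at [0.188, 0.596, 0.214] pointing down, gripper open.
Joint ranges: [-166.48, 166.48], [-47.26, 123.95], [12.59, 153.08], [-70.14, 250.14], [6.76, 159.57], [-176.63, 176.63]. Speed limits (degrees/s): [108.29, 108.29, 147.25, 172.46, 172.46, 172.46].

### API

Orientations are given as a 3x3 rotation matrix whose columns are the frame's x, y, z axes.
In Python, from rig import arm gives the robot as it stands. Calls block until the motion is done:
- arm.move_to(position, orientation): joint-space move of the TCP to a pose.
- arm.move_l(position, orientation=None, feed=0.15): straight line of the TCP; orientation=None keeps the orientation; feed is the mean speed in m/s.
- arm.move_joints(angles): joint-space move.
- arm.grip(opening): finger opening in m; the grip force is fixed at half the most; returns when the fingers have stopped.
- arm.sleep(seconds).
- arm.solve_ik(position, orientation): joint angles nearest the present ones, or None.
- arm.snapshot(name): name is "scene" or "top"; returns the picture (400x640x3 uint8, red, green, blue); there is no depth.
- arm.get_calibration(name): a dict with "intrinsics" (3x3 intrinsics, pixels), "cam_to_world" (4x4, takes a point from camera to world coordinates). Camera axes: x right, y down, z forward; pixel columns grow to the right and rows downward; lengths in m; the calibration is good to about 2 mm. A picture is of the moment at which its call begins. get_calibration takes no time and is no camera call.
A pose or a line that the arm cannot do raises arm.Unreachable and nothing moves.
- arm.sign_off(): hands the job in; it is judged then, once.
Readings, each from a call of its own:
- arm.current_t(): time.
- arm.current_joint_positions(): joint angles.
- arm.current_dq(): joint speeds.
- arm.current_tau(): joint torques, N m.
- arm.current_ee_pos(): TCP position.
- arm.current_tool_rot(): TCP orientation.
- arm.current_force(): force on the tool from outside, world axes, zero at the start.
- arm.current_torque(): the same for the moment, N m.
- arm.current_width(): finger opening in m.
- arm.current_grasp_force(): force on a finger pad.
Only numpy, scipy, OpenCV 4.12 (cv2) and the standard library are available. Lean on these libraries where they do the work, as an engineer would, in place of code of your own. Each camera call takes 0.05 s, during which the arm holds its last target. There are 200 camera calls.

### The job

Load the small label roll into the roll stand: turn the standing roll onto its side, set it between the two cheeks so that its bore lines up with their axle holes, then push the axle through cheek, roll and cheek until its handle is fully home against the cheek and the spring button has popped out behind the far cheek. Either end of the stand may be used for the axle. Leave the handheld, the masking tape and the scissors where they are.

Things in the scene. Friction and masses are not known exactly. Their poses are not given: they have to be found in the camera images.
- stand_axis (a point): Grey sheet-metal roll stand, fixed. The point is on the line through its two axle holes, midway between the cheeks, 47.5 mm above the bench; y runs along the hole line, z up. The cheeks are upright plates 72 mm long (x), inner faces at y = +-42 mm, outer faces at y = +-46 mm, up to 78 mm above the bench; lips on top flare outward up to 90 mm. Each has an 18 mm round hole on the line.
- roll_stand: The same stand; origin on the bench under stand_axis, same axes. Base 134 mm (x) by 112 mm (y), 5 mm thick, with a 2 mm flat rubber pad between the cheeks: the roll rests 7 mm above the bench and can be rolled along x on it. Open to the front, the back and above; a low steel peel bar along the base's front edge (x = -61 mm) is 16 mm high.
- roll_center (a point): Small white label roll on a cardboard core, rigid, 62 mm across, 76 mm long, bore 20 mm right through, 0.15 to 0.3 kg. The point is its centre; z is its axis. It starts standing on end (centre 38 mm up). Leaned over its bottom edge by more than 39 degrees it tips onto its side (centre then 31 mm up) and may roll a little. The bigger label rolls (96, 100 mm) are not used.
- label_roll: The same roll; origin at the centre of the end face it stands on. Resting in the stand, its axis is 9.5 mm below the hole line: a level axle on the line as a rule stops against the roll's end, its nose 3 mm too high for the bore. Tip the axle 10 to 15 degrees nose down through the first hole (4 mm deep, 1 mm play all round), feel the nose into the bore, then level it: it lifts the roll.
- axle_handle (a point): Axle: aluminium pin with a flat black plastic handle, 0.15 kg, lying flat. The point is the handle's centre, on the pin's axis, 8 mm above the bench when lying; x runs along the pin to its nose, z is square to the flat. Handle 48 mm long (x), 34 wide (y), 16 thick (z); its front end (the shoulder, x = +24 mm) butts on the cheek when home, 70 mm from stand_axis.
- axle: The same axle; origin on its axis at the shoulder, 24 mm ahead of axle_handle; same axes. The pin is 16 mm thick and reaches from here to x = +126 mm; its last 18 mm taper down to 7 mm. It balances about 14 mm ahead of the origin. Should it catch in the tilted roll, backing off a few mm and pushing on frees it.
- axle_button (a joint): Spring button in the pin's +y side, 100 mm ahead of the shoulder, standing out 2.5 mm with rounded flanks. 0 = out, 0.003 = pressed in (m). The cheek holes' edges press it in as the pin passes (spring 2 to 4 N; the axle takes about 5 to 20 N of push); with the handle home it is clear of the far cheek and out again.
- handheld_c (a point): Bystander: mobile computer lying on the bench, 174 x 86 x 24 mm; the point is its middle.
- tape_c (a point): Bystander: roll of masking tape lying flat, 103 mm across, 25 mm high; the point is its middle.
- scissors_c (a point): Bystander: orange-handled scissors lying flat, 199 x 87 x 9 mm; the point is near their middle.
Things that resemble listed ones, but are neither listed nor needed, are in the scene too. Leave any blue or yellow look-alike of the label_roll alone.

How it is judged:
By the outcome, as a careful person would: the job done as asked, in the order asked, and still so for the second after the job is handed in, with the robot touching nothing.
It also fails if it takes over 59 s, if anything falls off the work surface, if the arm or the gripper's body presses on something with over 40 N, if the wrist force passes 120 N, or if a joint passes its speed limit or range.

## Working session

There is one attempt and no reset: what is moved stays moved. The work goes in short steps, each a Python script; the robot and the scene stay as the last script left them, time stands still between calls to the robot, and variables do not carry over. Pictures are saved under pics/ and viewed, at most 10 in all, crops included, and the job is handed in when it is done.

```bash
ls; mkdir -p pics; python3 - <<'E'
from rig import arm
import cv2,numpy as np
np.set_printoptions(precision=4,suppress=True)
for n in("scene","top"):
    cv2.imwrite(f"pics/{n}0.png",arm.snapshot(n)[:,:,::-1]); c=arm.get_calibration(n); print(n,c["intrinsics"],c["cam_to_world"])
print(arm.grip_depth,arm.current_t(),arm.current_tool_rot(),arm.current_width())
E
```

```text
pics
scene [[489.6956   0.     317.9345]
 [  0.     489.6956 205.9425]
 [  0.       0.       1.    ]] [[ 0.8469 -0.4073  0.3419  0.0788]
 [-0.5318 -0.6412  0.5533 -0.4908]
 [-0.0062 -0.6504 -0.7596  0.9902]
 [ 0.      0.      0.      1.    ]]
top [[471.6061   0.     320.972 ]
 [  0.     471.6061 194.6276]
 [  0.       0.       1.    ]] [[-0.0284 -0.9923  0.1207  0.379 ]
 [-0.9993  0.031   0.0193  0.1703]
 [-0.0229 -0.12   -0.9925  1.1921]
 [ 0.      0.      0.      1.    ]]
0.0188 0.1 [[-0.9539  0.3001 -0.0004]
 [ 0.3001  0.9539 -0.0009]
 [ 0.0001 -0.001  -1.    ]] 0.09092593045212245
```

View pics/scene0.png

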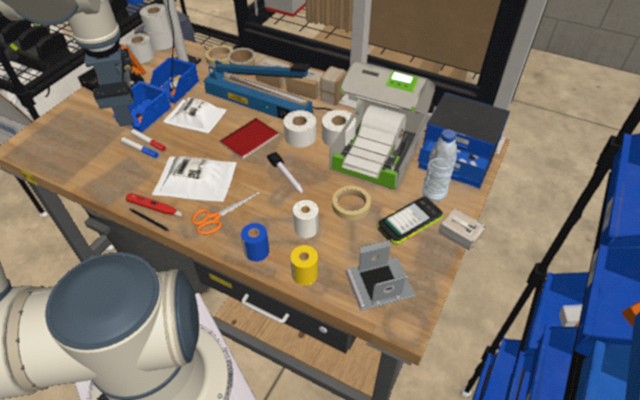

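View pics/top0.png

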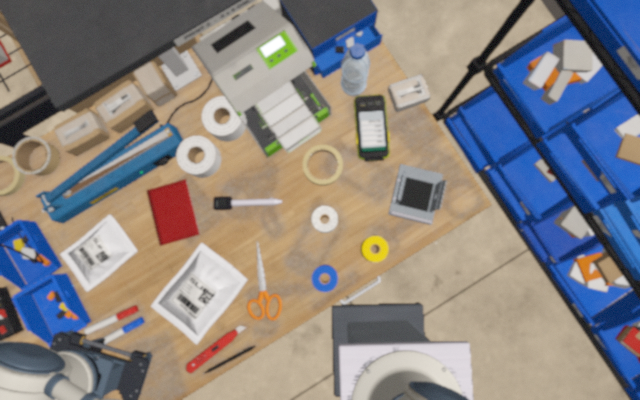

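The small white roll is at scene (305,218) / top (324,218). The stand is at top (417,194) and the axle at top (215–282,203). The blue and yellow rolls are look-alikes, and the white rolls at top (199,156) and (222,118) are the bigger ones. The axle candidates are the black-handled light pin at top (247,203), which fits with its flat black handle and ~126 mm pin, and the pens and cutter at top (110,320)/(215,350), which do not. I'll confirm in an enlarged crop.

```bash
cat > h.py <<'E'
from rig import arm
import cv2,numpy as np
np.set_printoptions(precision=4,suppress=True)
def ray(n,uv):
    c=arm.get_calibration(n);M=c["cam_to_world"];d=M[:3,:3]@np.linalg.solve(c["intrinsics"],[uv[0],uv[1],1]);return M[:3,3],d
def onz(n,uv,z):
    o,d=ray(n,uv);return o+d*(z-o[2])/d[2]
def tri(uv1,uv2):
    A=[];b=[]
    for n,uv in(("scene",uv1),("top",uv2)):
        o,d=ray(n,uv);d=d/np.linalg.norm(d);P=np.eye(3)-np.outer(d,d);A.append(P);b.append(P@o)
    return np.linalg.lstsq(np.vstack(A),np.hstack(b),rcond=None)[0]
def proj(n,p):
    c=arm.get_calibration(n);M=c["cam_to_world"];q=c["intrinsics"]@(M[:3,:3].T@(np.array(p)-M[:3,3]));return q[:2]/q[2]
E
python3 - <<'E'
from h import *
t=cv2.imread("pics/top0.png");s=cv2.imread("pics/scene0.png")
a=cv2.resize(t[155:255,200:460],None,fx=3,fy=3,interpolation=cv2.INTER_CUBIC)
b=np.hstack([cv2.resize(s[240:310,340:420],(320,280),interpolation=cv2.INTER_CUBIC),cv2.resize(s[145:245,260:410],(420,280),interpolation=cv2.INTER_CUBIC),np.zeros((280,40,3),np.uint8)])
cv2.imwrite("pics/c1.png",np.vstack([a,b]))
hsv=cv2.cvtColor(t,cv2.COLOR_BGR2HSV)
def comp(m,x0,y0,x1,y1):
    k=np.zeros(m.shape,np.uint8);k[y0:y1,x0:x1]=m[y0:y1,x0:x1]*255
    cs=max(cv2.findContours(k,cv2.RETR_EXTERNAL,cv2.CHAIN_APPROX_NONE)[0],key=cv2.contourArea);return cs
w=(hsv[:,:,1]<45)&(hsv[:,:,2]>150)
c=comp(w,305,200,345,236);print("roll",cv2.minEnclosingCircle(c),cv2.boundingRect(c),onz("top",cv2.minEnclosingCircle(c)[0],.076))
c=comp(hsv[:,:,2]<70,205,190,240,215);r=cv2.minAreaRect(c);print("handle",r,onz("top",r[0],.012))
c=comp((hsv[:,:,1]<60)&(hsv[:,:,2]>110),230,192,290,212);r=cv2.minAreaRect(c);print("pin",r,onz("top",r[0],.012))
bx=cv2.boxPoints(r);print(bx)
c=comp((hsv[:,:,1]<50)|(hsv[:,:,2]<70),385,160,450,230);r=cv2.minAreaRect(c);print("stand",r,cv2.boxPoints(r))
c=comp(hsv[:,:,2]<60,395,170,445,215);r=cv2.minAreaRect(c);print("pad",r,cv2.boxPoints(r),onz("top",r[0],.007))
E
```

```text
roll ((324.3150634765625, 218.54794311523438), 13.947737693786621) (311, 205, 27, 28) [0.4574 0.1857 0.076 ]
handle ((222.5, 202.5), (11.0, 15.0), 90.0) [0.5102 0.4427 0.012 ]
pin ((256.4775695800781, 202.05111694335938), (8.838958740234375, 51.186058044433594), 87.1375961303711) [0.5087 0.3565 0.012 ]
[[230.6958 198.9152]
 [281.818  196.3591]
 [282.2594 205.187 ]
 [231.1372 207.7431]]
stand ((417.97064208984375, 194.11766052246094), (50.44740676879883, 53.600372314453125), 14.03624439239502) [[387.0001 214.    ]
 [400.0001 162.    ]
 [448.9412 174.2353]
 [435.9412 226.2353]]
pad ((416.2647399902344, 193.94117736816406), (25.70877456665039, 25.46623992919922), 14.03624439239502) [[400.7059 203.1765]
 [406.8824 178.4706]
 [431.8235 184.7059]
 [425.6471 209.4118]] [ 0.5173 -0.0469  0.007 ]
```

View pics/c1.png

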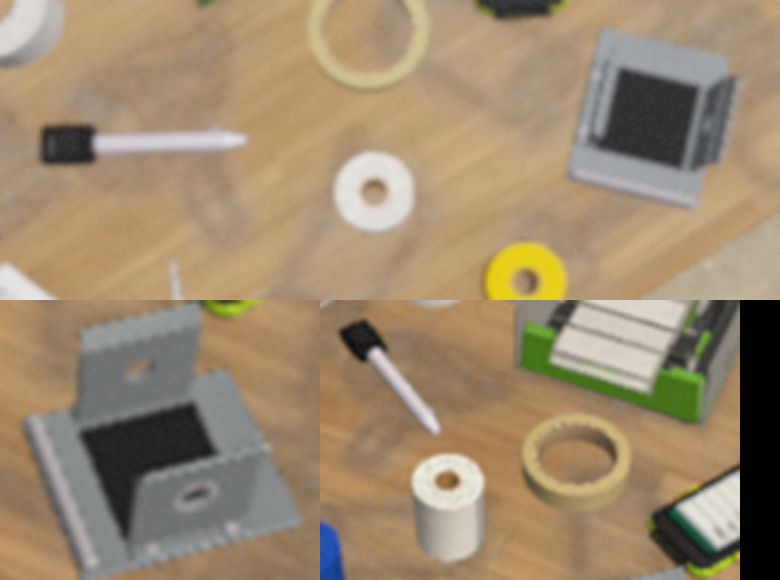

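```bash
python3 - <<'E'
from h import *
cs=np.array([onz("top",p,.005)[:2] for p in((400,164.3),(443.3,175),(430.7,224),(390,214.3))])
print("base",cs,cs.mean(0)); 
y=(cs[0]-cs[1]+cs[3]-cs[2]);x=(cs[0]-cs[3]+cs[1]-cs[2]);print(np.linalg.norm(x)/2,np.linalg.norm(y)/2,np.degrees(np.arctan2(-y[0],y[1])),np.degrees(np.arctan2(x[1],x[0])))
hs=[onz("scene",p,.0475) for p in((375,257.5),(388.8,288.8))];print("holes",hs,(hs[0]+hs[1])/2,hs[0]-hs[1])
a,b=[onz("top",p,.008) for p in((231,203.3),(282,200.7))];print("pin",a,b,np.linalg.norm(b-a),"hand",onz("top",(222.5,202.5),.012))
print("scene handle",onz("scene",(260+43/2.8,145+40/2.8),.012),"nose",onz("scene",(260+117/2.8,145+132/2.8),.008))
print("roll scene",onz("scene",(260+127/2.8,145+181/2.8),.076),"roll top",onz("top",(324.3,218.5),.076))
for n,p,z in(("tape",(322.5,165),.02),("blue",(324,278),.076),("yellow",(375,249),.076)):print(n,onz("top",p,z))
def R(phi,hd):
    h=np.array([np.cos(hd),np.sin(hd),0]);z=h*np.sin(phi)-np.array([0,0,1])*np.cos(phi);yy=np.cross([0,0,1],h);return np.c_[np.cross(yy,z),yy,z]
g=arm.grip_depth
for hd in(-90,-75,-60,-110):
  for s in(1,-1):
    o=[]
    for phi,p in((45,(.457,.186,.036)),(-45,(.465,.225,.033))):
        r=R(np.radians(phi),np.radians(hd))@np.diag([s,s,1]);q=arm.solve_ik(np.array(p)+r[:,2]*g,r);o.append(q)
    print(hd,s,o)
E
```

```text
base [[ 0.5948 -0.01  ]
 [ 0.5637 -0.118 ]
 [ 0.4407 -0.0792]
 [ 0.4681  0.0212]] [ 0.5168 -0.0465]
0.12967099766454826 0.10819770518154506 -15.674147013568367 -15.651078470043544
holes [array([ 0.5311, -0.0088,  0.0475]), array([ 0.507 , -0.0925,  0.0475])] [ 0.5191 -0.0506  0.0475] [0.024  0.0837 0.    ]
pin [0.508 0.422 0.008] [0.5106 0.2923 0.008 ] 0.12966666356900042 hand [0.5102 0.4427 0.012 ]
scene handle [0.5096 0.4362 0.012 ] nose [0.5101 0.2897 0.008 ]
roll scene [0.458  0.1815 0.076 ] roll top [0.4575 0.1857 0.076 ]
tape [0.5967 0.1871 0.02  ]
blue [0.3185 0.1905 0.076 ]
yellow [0.3823 0.0689 0.076 ]
-90 1 [array([ 37.2272,  50.0155,  89.1806, -35.6188,  75.185 ,  57.4378]), array([ -8.7264,  46.1607, 112.3896,  62.85  ,  51.764 , -62.6018])]
-90 -1 [array([  37.2272,   50.0155,   89.1806,  -35.6188,   75.185 , -122.5622]), array([ -8.7264,  46.1607, 112.3896,  62.85  ,  51.764 , 117.3982])]
-75 1 [array([ 40.3106,  48.2108,  96.66  , -44.3399,  66.1491,  55.3366]), array([ -6.8349,  47.1991, 103.5683,  48.7898,  60.7503, -58.6968])]
-75 -1 [array([  40.3106,   48.2108,   96.66  ,  -44.3399,   66.1491, -124.6634]), array([ -6.8349,  47.1991, 103.5683,  48.7898,  60.7503, 121.3032])]
-60 1 [array([ 42.4185,  46.6599, 104.8762, -55.7214,  56.6909,  56.1548]), array([ -3.8447,  48.8588,  95.0897,  38.6435,  70.128 , -58.6854])]
-60 -1 [array([  42.4185,   46.6599,  104.8762,  -55.7214,   56.6909, -123.8452]), array([ -3.8447,  48.8588,  95.0897,  38.6435,  70.128 , 121.3146])]
-110 1 [array([ 32.1114,  52.3605,  80.8106, -25.8197,  85.5958,  63.3064]), array([ -8.4512,  46.4706, 124.063 ,  91.9294,  43.8827, -76.5578])]
-110 -1 [array([  32.1114,   52.3605,   80.8106,  -25.8197,   85.5958, -116.6936]), array([ -8.4512,  46.4706, 124.063 ,  91.9294,  43.8827, 103.4422])]
```

```bash
cat >> h.py <<'E'
g=arm.grip_depth
def R(phi,hd):
    "tool pointing down, tilted phi deg towards heading hd (deg); closes square to the heading"
    phi,hd=np.radians([phi,hd]);h=np.array([np.cos(hd),np.sin(hd),0]);z=h*np.sin(phi)-np.array([0,0,1])*np.cos(phi);y=np.cross([0,0,1],h);return np.c_[np.cross(y,z),y,z]
def tp(p,r,back=0): return np.array(p,float)+r[:,2]*(g-back)
def st(m=""): print(m,"t",arm.current_t(),"w",arm.current_width(),"F",arm.current_force(),"tcp",arm.current_ee_pos())
S=np.array([.518,-.0475,0]);YAW=-15.8
def sp(x,y,z):
    c,s=np.cos(np.radians(YAW)),np.sin(np.radians(YAW));return S+[c*x-s*y,s*x+c*y,z]
E
python3 - <<'E'
from h import *
r=R(45,-90);c=(.4577,.184,.038)
arm.move_to(tp(c,r,.12),r);st("pre")
arm.move_l(tp(c,r),r,feed=.12)
arm.grip(.05);st("grip")
arm.move_l(tp((.4577,.2,.12),r),r,feed=.15)
r2=R(-45,-90);arm.move_to(tp((.465,.225,.12),r2),r2);st("rot")
arm.move_l(tp((.465,.225,.045),r2),r2,feed=.12)
cv2.imwrite("pics/s1.png",arm.snapshot("scene")[120:300,220:440,::-1].repeat(3,0).repeat(3,1))
E
```

```text
pre t 1.7083 w 0.091353730794472 F [-0.4641 -0.0405 -0.2026] tcp [0.4576 0.2563 0.1098]
grip t 3.4167 w 0.06204655120693421 F [-0.1818  1.9034  1.7299] tcp [0.4577 0.1708 0.0248]
rot t 5.7583 w 0.061888318571960296 F [-0.2311 -0.06   -0.9438] tcp [0.4645 0.2386 0.1064]
```

View pics/s1.png

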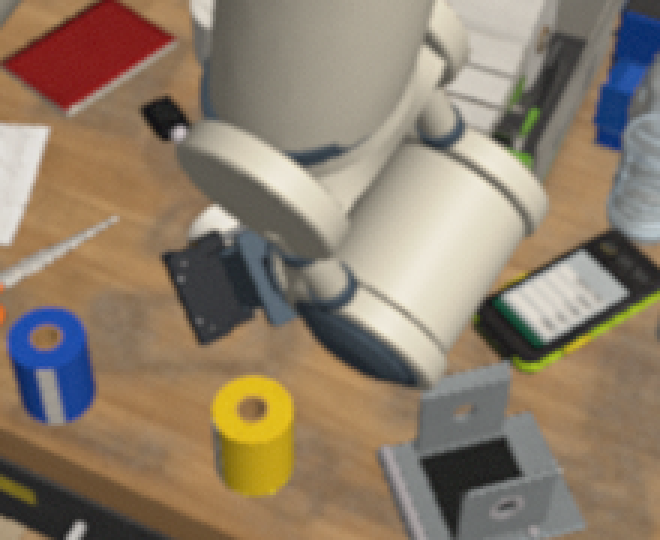

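The scene shows the white roll held on its side behind the gripper, with the yellow and blue rolls, stand and axle undisturbed. Next I'll lay it down, release and regrip vertically.

```bash
python3 - <<'E'
from h import *
r=R(-45,-90)
for z in(.038,.035,.033,.031,.029):
    arm.move_l(tp((.465,.225,z),r),r,feed=.05);f=arm.current_force();print(z,f)
    if f[2]>2.5:break
arm.grip(.08);st("rel")
arm.move_l(arm.current_ee_pos()-r[:,2]*.13,r,feed=.2)
v=R(0,-90);arm.move_to(tp((.465,.16,.24),v),v);st("up")
t=arm.snapshot("top");cv2.imwrite("pics/t2.png",t[150:290,200:460,::-1].repeat(3,0).repeat(3,1))
E
```

```text
0.038 [ 0.1465 -0.5828 -2.2843]
0.035 [-0.1909 -0.2248 -2.1186]
0.033 [ 0.25   -0.6018 -1.4218]
0.031 [-1.3289 -2.482   7.6415]
rel t 8.1083 w 0.07983360350118457 F [-0.0363  0.4388  0.3545] tcp [0.465  0.2383 0.0177]
up t 10.0 w 0.08004611482402668 F [0.7172 0.3941 0.4113] tcp [0.4641 0.1602 0.2199]
```

View pics/t2.png

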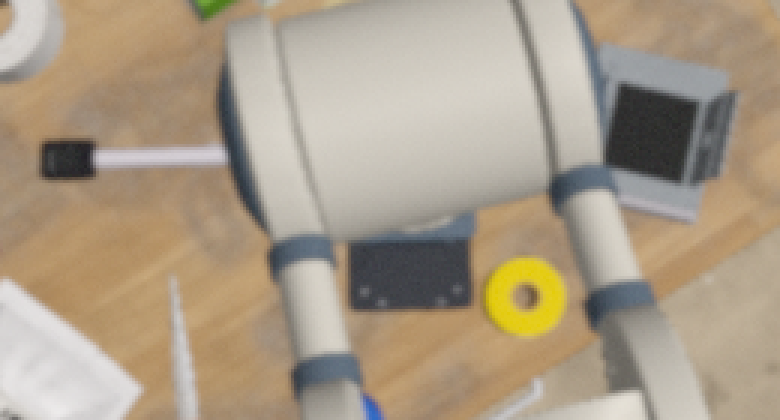

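The arm hides the roll from the top camera, but its position is known from the grip. I'll regrip it vertically, carry it above the stand and look there.

```bash
python3 - <<'E'
from h import *
v=R(0,-90);arm.move_to(tp((.465,.225,.13),v),v)
arm.grip(.09);arm.move_l(tp((.465,.225,.0325),v),v,feed=.15);arm.grip(.05);st("grip")
arm.move_l(tp((.465,.225,.16),v),v,feed=.2);st("lift")
w=R(0,YAW-90);arm.move_to(tp(sp(0,0,.15),w),w);st("above")
s=arm.snapshot("scene");t=arm.snapshot("top")
cv2.imwrite("pics/a3.png",np.hstack([cv2.resize(s[180:320,310:450],(400,400)),cv2.resize(t[120:260,350:490],(400,400))])[:,:,::-1])
E
```

```text
grip t 12.35 w 0.06184291194973397 F [-1.9071 -0.2274  5.8315] tcp [0.465 0.225 0.014]
lift t 13.1417 w 0.06198708501838284 F [-0.2121  0.0414 -1.6268] tcp [0.4645 0.2248 0.1404]
above t 14.2167 w 0.062220031657214264 F [-0.48    0.4168 -2.1209] tcp [ 0.5178 -0.0465  0.1308]
```

View pics/a3.png

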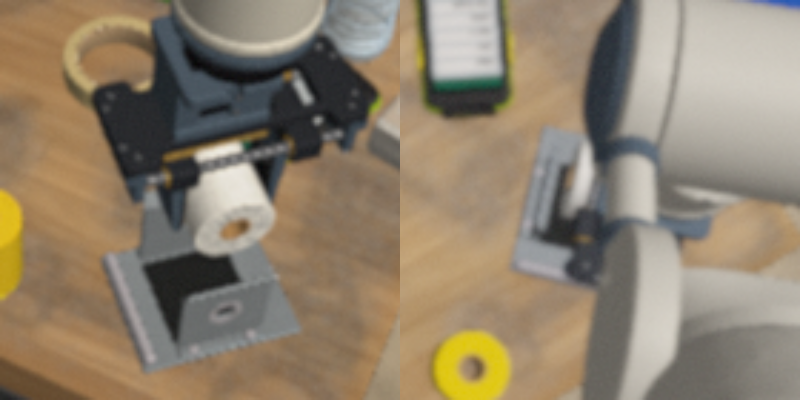

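The roll hangs level over the stand, with its bore at crop (235,229), i.e. scene (392.2,260.2). I'll compare that with where it should project, then lower.

```bash
python3 - <<'E'
from h import *
ee=arm.current_ee_pos();zc=ee[2]+g
p=sp(0,-.038,zc);print("exp",proj("scene",p),"seen",(392.2-.5,260.2-.5))
o,d=ray("scene",(391.7,259.7));
# seen bore centre on the plane z=zc, in stand frame
q=onz("scene",(391.7,259.7),zc)-S;c,s=np.cos(np.radians(YAW)),np.sin(np.radians(YAW));print("stand frame",c*q[0]+s*q[1],-s*q[0]+c*q[1],zc)
E
```

```text
exp [391.6898 259.7567] seen (391.7, 259.7)
stand frame 7.294747707394834e-05 -0.03787478211163465 0.14988433863725917
```

```bash
sed -i 's/S=np.array.*;YAW/S=np.array([.5185,-.048,0]);YAW/' h.py; python3 - <<'E'
from h import *
w=R(0,YAW-90)
for z in(.095,.08,.06,.045,.041,.039,.037):
    arm.move_l(tp(sp(0,0,z),w),w,feed=.1);f=arm.current_force();print(z,f,arm.current_t())
    if np.linalg.norm(f+[0,0,2])>5:break
E
```

```text
0.095 [ 0.1703 -0.2513 -1.8185] 15.0167
0.08 [-0.3248 -0.2135 -2.1537] 15.3167
0.06 [ 0.0819  0.1807 -0.1627] 15.6667
0.045 [ 0.1748 -0.0119 -1.2441] 15.9667
0.041 [ 0.6254 -0.986  -0.8917] 16.2167
0.039 [-1.3579  0.3748  6.991 ] 16.4667
```

```bash
python3 - <<'E'
from h import *
w=R(0,YAW-90)
arm.grip(.078);arm.move_l(tp(sp(0,0,.17),w),w,feed=.25)
a=R(0,-89.5);arm.move_to(np.array([.5095,.447,.12]),a);st("over axle")
s=arm.snapshot("scene");t=arm.snapshot("top")
cv2.imwrite("pics/a4.png",np.hstack([cv2.resize(s[220:320,330:430],(400,400)),cv2.resize(t[150:250,365:465],(400,400))])[:,:,::-1])
arm.grip(.06);arm.move_l([.5095,.447,.003],a,feed=.15);st();arm.grip(.02);st("grip")
E
```

```text
over axle t 19.4 w 0.0780451794571293 F [-0.0521  0.3167  0.6831] tcp [0.5101 0.446  0.12  ]
 t 20.9167 w 0.059777129834526495 F [-0.5006 -0.2342  0.025 ] tcp [0.51   0.4474 0.0039]
grip t 21.4333 w 0.03391229368647449 F [-1.9399 -0.658   6.2632] tcp [0.5096 0.4471 0.0034]
```

View pics/a4.png

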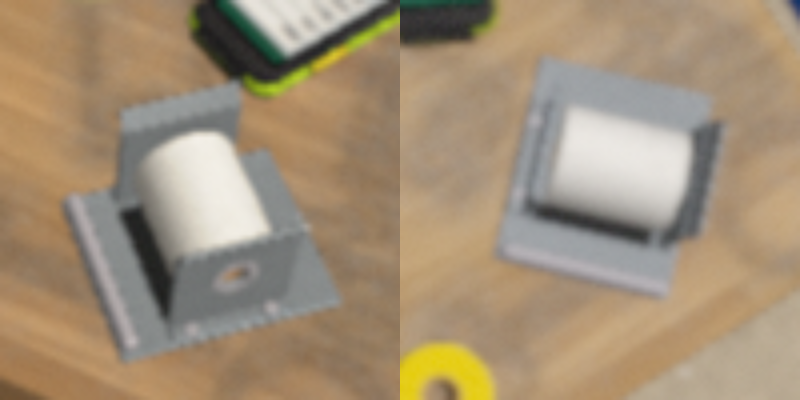

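The roll sits between the cheeks, and the core's bore shows through the near hole at crop (237,272). The axle is gripped at 33.9 mm width. Next I'll lift it and line it up tilted outside the +y cheek.

```bash
cat >> h.py <<'E'
DA,DZ=.156,.0046   # nose ahead of TCP, axis above TCP (in the tool frame)
def nose(x,y,z,phi,dyaw=0):
    r=R(phi,YAW-90+dyaw);return sp(x,y,z)+r[:,0]*DA+r[:,2]*DZ,r
def tostand(p):
    c,s=np.cos(np.radians(YAW)),np.sin(np.radians(YAW));q=np.array(p)-S;return np.array([c*q[0]+s*q[1],-s*q[0]+c*q[1],q[2]])
E
python3 - <<'E'
from h import *
a=R(0,-89.5);arm.move_l([.5095,.447,.12],a,feed=.2);st("lift");print(arm.current_torque())
p,r=nose(0,.076,.16,-12);arm.move_to(p,r);p,r=nose(0,.076,.052,-12);arm.move_l(p,r,feed=.2);st("pre")
s=arm.snapshot("scene");t=arm.snapshot("top");cv2.imwrite("pics/s5r.png",s[:,:,::-1]);cv2.imwrite("pics/t5r.png",t[:,:,::-1])
cv2.imwrite("pics/a5.png",np.hstack([cv2.resize(s[205:305,340:440],(400,400),interpolation=cv2.INTER_CUBIC),cv2.resize(t[150:250,345:445],(400,400),interpolation=cv2.INTER_CUBIC)])[:,:,::-1])
print("exp nose",proj("scene",sp(0,.076,.052)),proj("top",sp(0,.076,.052)),"shoulder side",proj("top",sp(0,.176,.0732)))
hsv=cv2.cvtColor(t,cv2.COLOR_RGB2HSV);m=((hsv[:,:,1]<40)&(hsv[:,:,2]>185)).astype(np.uint8);k=np.zeros_like(m);k[172:215,398:440]=m[172:215,398:440]
c=max(cv2.findContours(k,0,1)[0],key=cv2.contourArea);rr=cv2.minAreaRect(c);print("roll",rr,tostand(onz("top",rr[0],.038)))
E
```

```text
lift t 22.1667 w 0.03371056799990069 F [-0.1403  0.3276 -1.3802] tcp [0.5089 0.4465 0.1188]
[0.0164 0.0357 0.0178]
pre t 23.9917 w 0.03358016486973176 F [ 0.2291  0.5143 -1.1576] tcp [0.5814 0.1736 0.0805]
exp nose [369.3681 244.843 ] [389.3992 183.707 ] shoulder side [349.7812 172.4815]
roll ((414.3718566894531, 194.73536682128906), (31.745271682739258, 16.188426971435547), 21.447736740112305) [-0.0095  0.0093  0.038 ]
```

View pics/a5.png

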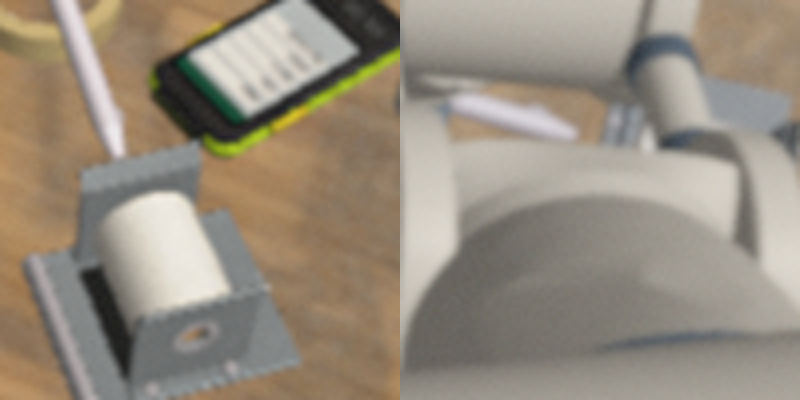

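```bash
cat >> h.py <<'E'
def fs():
    c,s=np.cos(np.radians(YAW)),np.sin(np.radians(YAW));f=arm.current_force();return np.array([c*f[0]+s*f[1],-s*f[0]+c*f[1],f[2]])
def step(x,y,z,phi,feed=.04,dyaw=0):
    p,r=nose(x,y,z,phi,dyaw);arm.move_l(p,r,feed=feed)
    ee=tostand(arm.current_ee_pos())-tostand(p);f=fs();print("y%.3f z%.4f phi%.0f"%(y,z,phi),"F",f.round(1),"err mm",(ee*1e3).round(1),"t%.1f"%arm.current_t());return f
E
python3 - <<'E'
from h import *
im=cv2.imread("pics/a4.png")[:,400:];hsv=cv2.cvtColor(im,cv2.COLOR_BGR2HSV);m=((hsv[:,:,1]<40)&(hsv[:,:,2]>170)).astype(np.uint8);k=np.zeros_like(m);k[90:240,140:300]=m[90:240,140:300]
c=max(cv2.findContours(k,0,1)[0],key=cv2.contourArea);rr=cv2.minAreaRect(c);print(rr,"roll in stand",tostand(onz("top",np.array(rr[0])/4+[364.6,149.6],.038)))
step(0,.056,.043,-12,.1)
for y,z in((.05,.043),(.046,.043),(.042,.043),(.038,.043),(.035,.043),(.032,.0433)):
    f=step(0,y,z,-12)
    if abs(f[1])>8 or abs(f[0])>8: break
E
```

```text
((221.5436248779297, 160.99693298339844), (135.36764526367188, 92.75395202636719), 14.420774459838867) roll in stand [ 0.0056 -0.0013  0.038 ]
y0.056 z0.0430 phi-12 F [ 0.1  1.3 -1.4] err mm [ 0.3 -0.2  0.5] t24.5
y0.050 z0.0430 phi-12 F [-0.5 -0.1 -1.1] err mm [ 0.1 -0.   0.2] t24.8
y0.046 z0.0430 phi-12 F [ 0.   0.7 -0.8] err mm [-0.  -0.2  0. ] t25.0
y0.042 z0.0430 phi-12 F [-0.4 -0.6 -2.2] err mm [ 0.  -0.2  0. ] t25.3
y0.038 z0.0430 phi-12 F [-0.1 -0.5 -1.9] err mm [-0.  -0.2  0. ] t25.5
y0.035 z0.0430 phi-12 F [ 0.3 -0.2 -2. ] err mm [ 0.  -0.1  0. ] t25.8
y0.032 z0.0433 phi-12 F [ 0.2 -0.2 -2.3] err mm [ 0.  -0.1  0. ] t26.0
```

```bash
python3 - <<'E'
from h import *
for y,z in((.029,.0436),(.026,.0438),(.023,.0432),(.020,.0426)):
    f=step(0,y,z,-12)
    if np.hypot(f[0],f[2]+1.3)>9 or abs(f[1])>12: break
E
```

```text
y0.029 z0.0436 phi-12 F [-0.3 -1.  -1.9] err mm [-0.  -0.2  0. ] t26.3
y0.026 z0.0438 phi-12 F [-0.5 -0.7 -2.6] err mm [ 0.  -0.2 -0. ] t26.5
y0.023 z0.0432 phi-12 F [-1.8 -0.5 -0.6] err mm [-0.4 -0.2 -0.1] t26.8
y0.020 z0.0426 phi-12 F [-2.4  1.2 -2.2] err mm [-0.2 -0.2 -0.1] t27.0
```

```bash
python3 - <<'E'
from h import *
x=0
for y,ph in((.018,-10),(.016,-8),(.014,-6),(.012,-4),(.008,-2),(.004,-1),(-.002,0),(-.008,0),(-.014,0)):
    z=.0475-(.044-y)*np.tan(np.radians(-ph))
    f=step(x,y,z,ph)
    if abs(f[0])>3: x+=np.sign(f[0])*.0005
    if np.hypot(f[0],f[2]+1.3)>14 or abs(f[1])>15: break
print(x)
E
```

```text
y0.018 z0.0429 phi-10 F [-2.5 -2.1 -1. ] err mm [-0.4  0.1 -0.2] t27.3
y0.016 z0.0436 phi-8 F [-2.  -2.2 -1.1] err mm [-0.3  0.1 -0. ] t27.6
y0.014 z0.0443 phi-6 F [-2.3 -2.8 -2.1] err mm [-0.1  0.1  0. ] t27.8
y0.012 z0.0453 phi-4 F [-1.5 -3.1 -1.1] err mm [-0.   0.2  0. ] t28.1
y0.008 z0.0462 phi-2 F [-0.4  0.3 -2.7] err mm [0.2 0.3 0.2] t28.4
y0.004 z0.0468 phi-1 F [-0.3 -0.4 -2.6] err mm [0.1 0.  0.1] t28.7
y-0.002 z0.0475 phi0 F [ 1.3  1.2 -3.1] err mm [-0.1 -0.1 -0.1] t29.0
y-0.008 z0.0475 phi0 F [ 0.5 -0.2 -3.2] err mm [ 0.  -0.4  0. ] t29.3
y-0.014 z0.0475 phi0 F [-0.4  0.8 -3.1] err mm [-0.2 -0.4 -0. ] t29.6
0
```

```bash
python3 - <<'E'
from h import *
x=0;zz=.0475
for y in(-.022,-.030,-.036,-.041,-.046,-.051,-.056,-.060,-.064,-.067):
    f=step(x,y,zz,0,.05)
    if abs(f[0])>4: x+=np.sign(f[0])*.0004
    if abs(f[2]+3)>4: zz+=np.sign(f[2]+3)*.0003
    if np.hypot(f[0],f[2]+3)>16 or abs(f[1])>18: break
print(x,zz)
E
```

```text
y-0.022 z0.0475 phi0 F [-0.9  0.5 -2.7] err mm [-0.1 -0.3  0. ] t29.9
y-0.030 z0.0475 phi0 F [-1.9 -0.7 -2.2] err mm [-0.  -0.3 -0. ] t30.2
y-0.036 z0.0475 phi0 F [-0.5 -0.2 -2.3] err mm [-0.  -0.3 -0. ] t30.5
y-0.041 z0.0475 phi0 F [-1.4 -1.3 -2.3] err mm [ 0.  -0.3 -0. ] t30.7
y-0.046 z0.0475 phi0 F [-1.7 -0.3 -3. ] err mm [-0.  -0.3 -0. ] t31.0
y-0.051 z0.0475 phi0 F [-0.7 -1.1 -2.7] err mm [-0.  -0.3 -0. ] t31.2
y-0.056 z0.0475 phi0 F [-1.1 -0.9 -2.8] err mm [-0.  -0.4 -0. ] t31.5
y-0.060 z0.0475 phi0 F [-0.7 -1.1 -2.2] err mm [ 0.  -0.3  0. ] t31.7
y-0.064 z0.0475 phi0 F [-2.3 -0.3 -3.1] err mm [-0.1 -0.3 -0. ] t32.0
y-0.067 z0.0475 phi0 F [-3.3 -0.4 -1. ] err mm [-0.3 -0.3 -0.1] t32.2
0 0.0475
```

```bash
python3 - <<'E'
from h import *
x=0
for y in(-.069,-.071,-.073,-.075,-.077,-.079,-.0805,-.082,-.0835,-.085,-.0865):
    f=step(x,y,.0475,0,.04)
    if abs(f[0])>4: x+=np.sign(f[0])*.0003
    if f[1]>22 and y<-.0775: break
    if np.linalg.norm(f)>35: break
s=arm.snapshot("scene");cv2.imwrite("pics/a6.png",cv2.resize(s[205:305,340:440],(600,600),interpolation=cv2.INTER_CUBIC)[:,:,::-1])
E
```

```text
y-0.069 z0.0475 phi0 F [-3.7 -0.5 -0.6] err mm [-0.1 -0.2 -0. ] t32.5
y-0.071 z0.0475 phi0 F [-2.6 -1.1 -1.6] err mm [-0.  -0.2 -0. ] t32.7
y-0.073 z0.0475 phi0 F [-3.4 -2.4 -2.7] err mm [-0.  -0.3 -0. ] t33.0
y-0.075 z0.0475 phi0 F [-3.7 -1.3 -2.7] err mm [ 0.  -0.2  0. ] t33.2
y-0.077 z0.0475 phi0 F [-3.  -1.  -2.4] err mm [ 0.  -0.1 -0. ] t33.5
y-0.079 z0.0475 phi0 F [-3.2  1.1 -1.3] err mm [ 0. -0.  0.] t33.7
y-0.081 z0.0475 phi0 F [-3.2  6.  -1.9] err mm [0.  0.3 0. ] t34.0
y-0.082 z0.0475 phi0 F [-4.  21.  -3.5] err mm [-0.   1.6  0.1] t34.2
y-0.084 z0.0475 phi0 F [-5.2 33.2 -4.8] err mm [0.3 2.7 0.1] t34.5
```

View pics/a6.png

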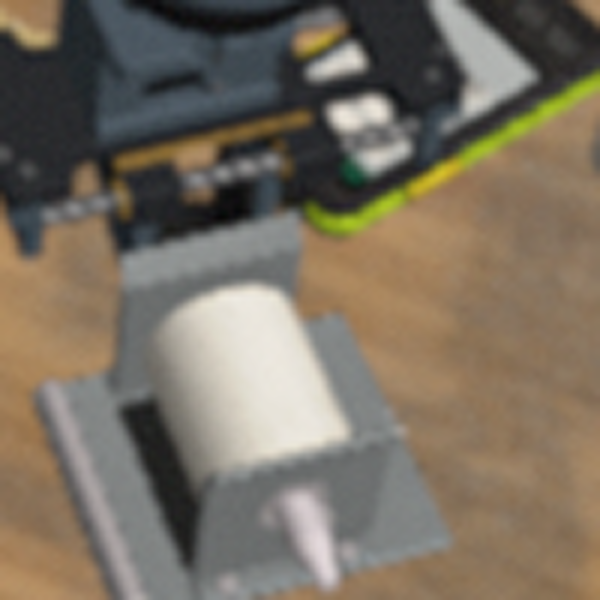

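The pin's nose sticks out of the far cheek at crop (327,585), and the push stopped hard at nose y≈−80 mm, which is the home value. I'll release, retreat and check.

```bash
python3 - <<'E'
from h import *
print("nose seen",tostand(onz("scene",(394.1,301.6),.0475)))
arm.grip(.06);st("open")
p=arm.current_ee_pos();c,s=np.cos(np.radians(YAW)),np.sin(np.radians(YAW));d=np.array([-s,c,0])
arm.move_l(p+d*.005,feed=.05);arm.move_l(p+d*.008+[0,0,.15],feed=.2);st("up")
v=R(0,-90);arm.move_to([.42,.33,.26],v);st()
im=[arm.snapshot(n) for n in("scene","top")];cv2.imwrite("pics/s7.png",im[0][:,:,::-1])
cv2.imwrite("pics/a7.png",np.hstack([cv2.resize(im[0][225:315,335:425],(400,400),interpolation=cv2.INTER_CUBIC),cv2.resize(im[1][150:240,370:460],(400,400),interpolation=cv2.INTER_CUBIC)])[:,:,::-1])
print("expected shoulder top/home",proj("top",sp(0,.046,.0555)),"handle end",proj("top",sp(0,.094,.0555)))
E
```

```text
nose seen [ 0.0002 -0.079   0.0475]
open t 35.1 w 0.060208255670430824 F [-0.331   1.168  -0.2293] tcp [0.538  0.0217 0.0429]
up t 36.25 w 0.05985873563516964 F [ 1.0547 -0.7046  0.3304] tcp [0.5396 0.0294 0.192 ]
 t 37.5 w 0.05994985372973885 F [-0.1673 -0.0434  0.8471] tcp [0.4205 0.3292 0.2595]
expected shoulder top/home [401.6642 186.4607] handle end [382.3353 181.7285]
```

View pics/a7.png

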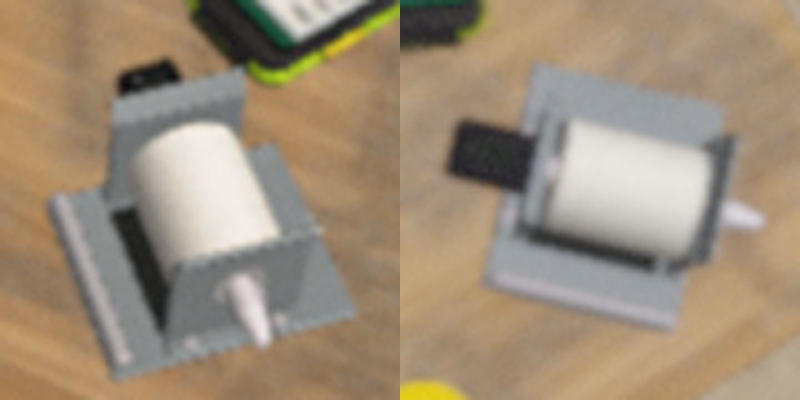

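The handle is against the near cheek and the nose is out of the far one. The nose reads −79 mm against −80, so I'll press the handle's rear with closed fingers to make sure it is home.

```bash
python3 - <<'E'
from h import *
r=R(0,YAW-90);arm.grip(0.0);arm.move_to(sp(0,.135,.15),r);arm.move_l(sp(0,.135,.040),r,feed=.2);st()
for y in(.120,.115,.113,.1115,.110,.109,.108,.107,.106,.105):
    arm.move_l(sp(0,y,.040),r,feed=.05);f=fs();print(y,f,tostand(arm.current_ee_pos()),arm.current_t())
    if f[1]>25:break
E
```

```text
t 40.4333 w 0.00024547899227024783 F [-0.1479  0.3397  0.4067] tcp [0.5558 0.0825 0.0409]
0.12 [-0.5259 -0.1678 -0.0751] [0.0002 0.1197 0.0403] 40.8833
0.115 [0.6259 0.7371 0.9576] [-0.      0.1148  0.04  ] 41.1333
0.113 [-0.358   0.6413  0.0857] [-0.      0.113   0.0399] 41.3833
0.1115 [-1.1921  6.3958  0.2284] [-0.0001  0.112   0.04  ] 41.6333
0.11 [-2.883  20.0642 -0.2527] [-0.0001  0.1118  0.0401] 41.8833
0.109 [-3.9398 28.4415 -1.0588] [0.     0.1117 0.0401] 42.1333
```

```bash
python3 - <<'E'
from h import *
r=R(0,YAW-90);arm.move_l(sp(0,.135,.040),r,feed=.1);arm.move_l(sp(0,.14,.2),r,feed=.2);st()
s=arm.snapshot("scene");print("nose row shift px:",cv2.absdiff(s[295:305,385:400,::-1],cv2.imread("pics/s7.png")[295:305,385:400]).mean())
print(arm.sign_off())
E
```

```text
t 43.4917 w 0.0005499648768538775 F [ 0.0115  0.0455 -0.8463] tcp [0.556  0.0864 0.199 ]
nose row shift px: 2.4644444444444447
the job is handed in; nothing more can be done
None
```

The label roll is loaded in the stand with the axle pushed through both cheeks, and I handed the job in at about 43.5 s; the handle did not move under a 28 N check push, so I take it as fully home, and the spring button I infer is out from that, since I did not see it directly.

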